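Release the latched key on the four-place stirrer

TASK

One of the four identical keys along the near edge of the four-place stirrer is still latched down; the other three are already up. Find it with light fingertip taps, then press that key all the way down so that it unlatches and comes up level with the others. Only tap the other keys, never push one anywhere near all the way down, and leave the glassware and everything else on the bench where it stands: nothing is to be picked up.

Things in the scene. Friction and masses are not known exactly. Their poses are not given: they have to be found in the camera images.
- stirrer: white four-place magnetic stirrer fixed to the bench, 190 (x) x 400 (y) mm, housing top 50 mm up; origin at the centre of its underside, x away from the keys, y along the key row to the left, z up. Four identical white keys stand 80 mm apart along its near edge; 100 mm behind each is a 76 mm round plate, top 56 mm up, some with glassware. The keys' springs are described at the key joints
- place_1 (a point): key place 1 of 4, counted from the stirrer's +y (left) end: the centre of the top of a key that stands fully up there, 66 mm above the bench. Fixed on the housing, it does not move with the key; axes as the stirrer's. The key's flat top is 28 mm (x) by 30 mm (y), and even fully down it stays 4 mm above its grey surround
- place_2 (a point): key place 2 of 4, counted from the stirrer's +y (left) end: the centre of the top of a key that stands fully up there, 66 mm above the bench. Fixed on the housing, it does not move with the key; axes as the stirrer's. The key's flat top is 28 mm (x) by 30 mm (y), and even fully down it stays 4 mm above its grey surround
- place_3 (a point): key place 3 of 4, counted from the stirrer's +y (left) end: the centre of the top of a key that stands fully up there, 66 mm above the bench. Fixed on the housing, it does not move with the key; axes as the stirrer's. The key's flat top is 28 mm (x) by 30 mm (y), and even fully down it stays 4 mm above its grey surround
- place_4 (a point): key place 4 of 4, counted from the stirrer's +y (left) end: the centre of the top of a key that stands fully up there, 66 mm above the bench. Fixed on the housing, it does not move with the key; axes as the stirrer's. The key's flat top is 28 mm (x) by 30 mm (y), and even fully down it stays 4 mm above its grey surround
- key_a (a joint): how far one of the three free keys is pushed down (m): 0 fully up, 0.008 at its stop. It gives from 2 N on, 0.55 N more per mm, about 6.4 N at the stop, and comes back up. Which place this key stands at changes from run to run
- key_b (a joint): how far one of the three free keys is pushed down (m): 0 fully up, 0.008 at its stop. It gives from 2 N on, 0.55 N more per mm, about 6.4 N at the stop, and comes back up. Which place this key stands at changes from run to run
- key_c (a joint): how far one of the three free keys is pushed down (m): 0 fully up, 0.008 at its stop. It gives from 2 N on, 0.55 N more per mm, about 6.4 N at the stop, and comes back up. Which place this key stands at changes from run to run
- key_d (a joint): how far the latched key is down (m): 0.003 latched (top 3 mm lower than a free key's), 0.008 at its stop, 0 up. Latched, it feels solid to about 3 N, goes on down under 3 to 4.5 N, and snaps through to the stop over the last mm. There it is unlatched (holding it down takes about 6.4 N) and comes up when let go; let go earlier, it stays latched. Its place changes from run to run
- beaker_a: glass beaker, 52 mm across, 66 mm tall, standing on one of the stirrer's plates; origin at the centre of its underside
- beaker_b: second glass beaker, the same size, on another plate; origin at the centre of its underside
- jar: amber jar with white cap, 48 mm across, 60 mm tall, on another plate; origin at the centre of its underside
- vial: small amber vial with black cap, 24 mm across, 45 mm tall, standing on the bench in front of the stirrer; origin at the centre of its underside
- pipette: black and white pipette about 230 mm long, 24 mm high, lying on the bench in front of the stirrer; origin under the tip-side end of its black body, body towards its +y, tip towards its -y
- flask: conical glass flask, 84 mm across, 130 mm tall, on the bench beside the stirrer's left (+y) end; origin at the centre of its underside
- bottle: white bottle with blue cap, 64 mm across, 140 mm tall, on the bench beside the stirrer's right end; origin at the centre of its underside

How it is judged (in metres and radians):
On the way:
1. the latched key is pressed down (past 6 of its 8 mm) (value of joint key_d above 0.006 m), for 0.02 s.
At the end, for the whole second after the job is handed in: all four keys stand up (each less than 1 mm down), the formerly latched one included, after it was pressed down; the beakers, jar, vial, pipette, flask and bottle are at rest, upright, within 20 mm of where they began (value of joint each of key_a, key_b, key_c, key_d below 0.001 m and distance of each of beaker_a, beaker_b, jar, vial, pipette, flask, bottle from where it was at the start of the episode below 0.02 m and angle between each of beaker_a, beaker_b, jar, vial, pipette, flask, bottle's own z axis and vertical below 0.2 rad and linear speed of each of beaker_a, beaker_b, jar, vial, pipette, flask, bottle below 0.02 m/s); the robot touches nothing.
It fails at once if one of the three free keys is pushed more than 6 mm of its 8 mm down (value of joint any of key_a, key_b, key_c above 0.006 m).
It fails at once if something standing on the stirrer or bench is shifted, lifted or carried by more than 25 mm, or tipped over (distance of any of beaker_a, beaker_b, jar, vial, pipette, flask, bottle from where it was at the start of the episode above 0.025 m or angle between any of beaker_a, beaker_b, jar, vial, pipette, flask, bottle's own z axis and vertical above 0.5 rad).
It also fails if it takes over 54 s, if anything falls off the work surface, if the arm or the gripper's body presses on something with over 40 N, if the wrist force passes 120 N, or if a joint passes its speed limit or range.

ROBOT

A 6-joint arm with a two-finger parallel gripper is mounted at the origin on the work surface. World frame = base frame: x ahead of the robot, y to its left, z up, the work surface at z = 0. Lengths are in mm, angles in degrees, forces in N, time in s.
With the tool pointing down it reaches from about 250 to 775 mm from the base axis. Payload 4 kg.
Tool frame: the origin (TCP) lies at the very end of the fingers, on their centre line; the grasp point (between the pads) lies 19 mm behind it; x points along the fingers, z is the direction in which the jaws open and shut, and the axes are right-handed (so a half turn about x gives the same grasp; the last joint's range is limited). The gripper opens to 94 mm and grips with 3 to 60 N. Pads are 16 mm wide; open, the fingers measure 119 mm over their backs; the gripper's body (75 mm by 177 mm) begins 78 mm behind the grasp point.
Start: joints at [-73.631, 4.996, 78.535, -0, 96.463, -5.907], TCP at [208.492, -508.971, 205.506] pointing down, gripper open.
Joint ranges: [-177.83, 177.83], [-43.37, 116.18], [15.69, 146.23], [-61.86, 241.86], [9.47, 152.12], [-147.06, 147.06]. Speed limits (degrees/s): [159.86, 159.86, 180, 180, 180, 180].

INTERFACE

Orientations are given as a 3x3 rotation matrix whose columns are the frame's x, y, z axes.
In Python, from rig import arm gives the robot as it stands.
- The arm moves only by the shell command python3 -m inch 'ROWS' [OPENING] [FORCE]. ROWS is JSON, a list that holds one entry, the list of rows, each a list of 4 numbers: the shift along the world's x, y, z in m, then the turn about the world's z in degrees. In form: [[[dx, dy, dz, twist], ...]]. A call has 1 to 12 rows; each row shifts and turns the commanded pose from where the row before left it; what a row does not reach is not made up. A row lasts 1/10 s, in which the tool goes at most 50 mm and 8.59 degrees, less where a joint would pass 70% of its speed; a pose out of reach is approached as far as the arm can. A call with a gripper value outside its range is refused whole. OPENING is the opening, from 0 (shut) to 1 (fully open), set as the call begins (- or left out, the last holds). The fingers move at their own pace and stop on an object; FORCE is the grip in N (left out, the last holds). Time passes only in rows, so rows that do not move let the fingers close. It gives the time, the measured TCP pose, the force and the opening at its end, in the units of the state.
- arm.sense(): the state, without advancing time (a new reading comes with each control period).
- arm.capture(name): name is "scene" or "top" or "wrist"; returns (picture, depth): 384x512x3 uint8, red, green, blue; 384x512 float32, mm along the optical axis (not along the pixel's ray), 0 where there is no reading.
- arm.camera_model(name): a dict with "fov_y" (degrees; the focal length in pixels is half the picture's height over the tangent of half this angle, whatever the lens; pixels are square), "cx", "cy" (the principal point, pixels), "R" (3x3) and "t" (3): a world point X has camera coordinates R X + t. Camera axes: x right, y down, z forward; pixel columns grow to the right and rows downward; lengths in mm; the calibration is good to about 2 mm. A picture is of the moment at which its call begins: read the wrist's pose just before it. camera_model takes no time and is no camera call; for the wrist camera it gives the pose at the moment of the call.
- arm.job_done(): hands the job in, once; it reports no verdict.
The state is a dict: "time": time; "joints": joint angles; "dq": joint speeds; "tau": joint torques, N m; "eef_pos": TCP position; "tcp_rot": TCP orientation; "ft_force": force on the tool from outside, world axes, zero at the start; "wrist_torque": the same for the moment, N m; "opening": opening from 0.0 (shut) to 1.0 (fully open).
Only numpy, scipy, OpenCV 4.12 (cv2) and the standard library are available. Lean on these libraries where they do the work, as an engineer would, in place of code of your own. Each camera call takes 0.05 s, during which the arm holds its last target. There are 200 camera calls.

## Working session

There is one attempt and no reset: what is moved stays moved. The work goes in short steps, Python scripts to look and compute and a shell command to move; the robot and the scene stay as the last step left them, time stands still between calls to the robot, and variables do not carry over. Pictures are saved under pics/ and viewed, about 8 in all and at most 12, crops included, and the job is handed in when it is done.

```bash
ls; mkdir -p pics; cat > h.py <<'E'
import numpy as np, cv2
from rig import arm
def cam(n):
    m=arm.camera_model(n); f=192/np.tan(np.radians(m["fov_y"])/2)
    return f,m["cx"],m["cy"],np.array(m["R"]),np.array(m["t"])
def ray(n,u,v,z,M=None):
    f,cx,cy,R,t=M or cam(n); d=R.T@np.array([(u-cx)/f,(v-cy)/f,1]); c=-R.T@t
    return c+d*(z-c[2])/d[2]
def cloud(n,D):
    f,cx,cy,R,t=cam(n); v,u=np.mgrid[:384,:512]
    P=np.stack([(u-cx)/f*D,(v-cy)/f*D,D],-1); return (P-t)@R
E
python3 - <<'E'
from h import *
s=arm.sense(); print(s["time"],s["eef_pos"],s["tcp_rot"],s["ft_force"])
for n in("top","scene"):
    p,D=arm.capture(n); cv2.imwrite(f"pics/{n}0.png",p[:,:,::-1]); np.savez(f"{n}0.npz",p=p,D=D)
    print(n,cam(n))
a=cv2.imread("pics/top0.png");b=cv2.imread("pics/scene0.png")
E
```

```text
pics
0.0 [ 208.32252417 -508.4314999   204.31103455] [[-6.33604329e-04  9.25369346e-01  3.79066185e-01]
 [ 2.10163380e-03  3.79066656e-01 -9.25366983e-01]
 [-9.99997591e-01  2.10341781e-04 -2.18496577e-03]] [-0.88098934 -0.95117291 -0.77329435]
top (np.float64(481.6128279804144), 251.24352043227046, 191.52064419211183, array([[-0.02417267, -0.99968758, -0.00635739],
       [-0.98086014,  0.02494547, -0.19310908],
       [ 0.19320734,  0.00156775, -0.9811567 ]]), array([  66.35465137,  578.6594797 , 1143.59460701]))
scene (np.float64(408.5281904860159), 254.6969057579271, 190.7905287613774, array([[-0.73880049,  0.67356273,  0.0220702 ],
       [ 0.43506105,  0.50169745, -0.74767744],
       [-0.51468022, -0.54278258, -0.66369522]]), array([ 401.82768672, -213.75914626, 1207.81079408]))
```

View pics/top0.png

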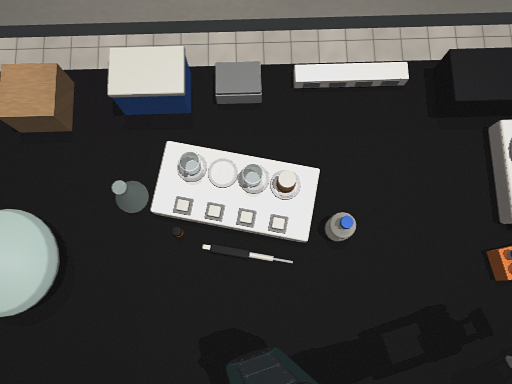

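View pics/scene0.png

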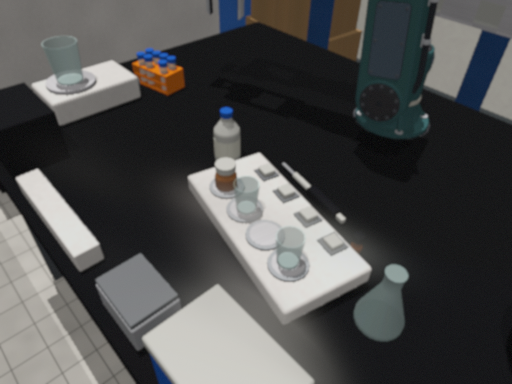

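The top view shows the stirrer with four keys at about (183,205), (214,211), (246,217) and (278,223) px. The pipette and vial lie in front of it, the flask is on the left and the bottle on the right. The wide gripper has to be shut for tapping.

```bash
python3 - <<'E'
from h import *
z=np.load("top0.npz"); p,D=z["p"],z["D"]; M=cam("top")
g=p.min(2); c=[]
S=8
for u,v in[(183,205),(214,211),(246,217),(278,223)]:
    big=cv2.resize(g[v-14:v+15,u-14:u+15],None,fx=S,fy=S,interpolation=cv2.INTER_CUBIC)
    m=(big>190).astype(np.uint8); n,l,st,ce=cv2.connectedComponentsWithStats(m)
    i=l[14*S+4,14*S+4]; 
    cu,cv_=(ce[i]+.5)/S-.5+[u-14,v-14]
    P=ray("top",cu,cv_,66,M); c.append(P); print(cu,cv_,st[i]/S,P.round(1), g[v,u])
c=np.array(c); d=c[0]-c[3]; print("pitch",np.linalg.norm(d)/3,"yaw y-axis",np.degrees(np.arctan2(-d[0],d[1])))
# housing rect
m=((g>150)).astype(np.uint8); n,l,st,ce=cv2.connectedComponentsWithStats(m); i=l[200,170]
cn=max(cv2.findContours((l==i).astype(np.uint8),0,2)[0],key=cv2.contourArea)
for b in cv2.boxPoints(cv2.minAreaRect(cn)): print("corner",b,ray("top",*b,50,M).round(1))
C=cloud("top",D)
for u,v in[(183,205),(214,211),(246,217),(278,223)]: print("depth key",np.median(C[v-3:v+4,u-3:u+4].reshape(-1,3),0).round(1))
print("vial",ray("top",178,232,45,M).round(),"pip",ray("top",207,247,20,M).round(),ray("top",292,262,10,M).round(),"bottle",ray("top",346,223,140,M).round(),"flask",ray("top",119,187,130,M).round())
E
```

```text
182.30927286972093 204.59257013878525 [  7.5     8.375  12.5    11.375 837.625] [549.8 222.4  66. ] 217
213.95517841601392 210.4171924862199 [  8.      8.25   12.625  11.375 861.75 ] [533.3 144.6  66. ] 218
245.93218543521976 216.52285621947715 [  8.      8.25   12.625  11.5   870.25 ] [516.3  66.5  66. ] 219
278.0792199715707 222.6707089552239 [  8.25    8.25   12.375  11.625 879.375] [499.2 -11.6  66. ] 221
pitch 79.8079753913337 yaw y-axis -12.212343371909085
corner [150.21072 211.12851] [538.1 304.6  50. ]
corner [164.06238 138.67368] [725.2 272.2  50. ]
corner [320.8752  168.65262] [ 635.8 -125.4   50. ]
corner [307.02356 241.10745] [453.9 -81.9  50. ]
depth key [549.4 220.8  63.1]
depth key [531.9 144.6  65.8]
depth key [515.   66.3  66.5]
depth key [497.9 -11.2  66.3]
vial [485. 236.  45.] pip [448. 167.  20.] [406. -46.  10.] bottle [ 485. -163.  140.] flask [584. 362. 130.]
```

Depth suggests place 1 is about 3 mm low; I'll confirm it by tapping. First I close the gripper and go above place 4 at travel height.

```bash
python3 -m inch '[[[0.0242,0.0414,0,-2.9],[0.0242,0.0414,0,-2.9],[0.0242,0.0414,0,-2.9],[0.0242,0.0414,0,-2.9],[0.0242,0.0414,0,-2.9],[0.0242,0.0414,0,-2.9],[0.0242,0.0414,0,-2.9],[0.0242,0.0414,0,-2.9],[0.0242,0.0414,0,-2.9],[0.0242,0.0414,0,-2.9],[0.0242,0.0414,0,-2.9],[0.0242,0.0414,0,-2.9]]]' 0 10; python3 -m inch '[[[0,0,-0.02,0],[0,0,-0.04,0],[0,0,-0.04,0],[0,0,-0.02,0],[0,0,-0.005,0],[0,0,0,0],[0,0,0,0],[0,0,0,0]]]'
```

```text
time: 1.3
eef_pos: [499.3, -10.2, 205.1]
tcp_rot: [[-0.0, 0.976, -0.219], [-0.0, -0.219, -0.976], [-1.0, -0.0, 0.0]]
ft_force: [1.3, -0.7, -0.4]
opening: 0.023
time: 2.1
eef_pos: [500.3, -12.4, 82.5]
tcp_rot: [[0.004, 0.976, -0.217], [-0.001, -0.217, -0.976], [-1.0, 0.004, -0.0]]
ft_force: [-0.9, 0.3, 0.1]
opening: 0.001
```

```bash
python3 -m inch '[[[0,0,-0.006,0],[0,0,-0.004,0],[0,0,-0.002,0],[0,0,0,0]]]';for i in 1; do python3 -m inch '[[[0,0,-0.001,0],[0,0,0,0]]]';done; python3 -m inch '[[[0,0,-0.001,0],[0,0,0,0]]]'; python3 -m inch '[[[0,0,-0.001,0],[0,0,0,0]]]'
```

```text
time: 2.5
eef_pos: [498.5, -12.1, 67.9]
tcp_rot: [[-0.001, 0.976, -0.217], [0.0, -0.217, -0.976], [-1.0, -0.001, 0.0]]
ft_force: [0.5, 0.2, 0.4]
opening: 0.006
time: 2.7
eef_pos: [498.9, -12.2, 67.4]
tcp_rot: [[-0.0, 0.976, -0.217], [-0.0, -0.217, -0.976], [-1.0, -0.0, 0.0]]
ft_force: [-0.6, -0.0, 0.5]
opening: 0.009
time: 2.9
eef_pos: [498.9, -12.1, 66.4]
tcp_rot: [[-0.0, 0.976, -0.217], [-0.0, -0.217, -0.976], [-1.0, -0.0, 0.0]]
ft_force: [0.7, -0.2, 0.9]
opening: 0.004
time: 3.1
eef_pos: [499.0, -12.2, 65.8]
tcp_rot: [[0.0, 0.976, -0.217], [-0.0, -0.217, -0.976], [-1.0, 0.0, 0.0]]
ft_force: [0.0, 0.1, 1.0]
opening: 0.005
```

```bash
python3 -m inch '[[[0,0,-0.001,0],[0,0,0,0]]]'; python3 -m inch '[[[0,0,-0.001,0],[0,0,0,0]]]'
```

```text
time: 3.3
eef_pos: [499.0, -12.2, 64.7]
tcp_rot: [[0.0, 0.976, -0.217], [-0.0, -0.217, -0.976], [-1.0, 0.0, 0.0]]
ft_force: [0.5, -1.0, 3.3]
opening: 0.004
time: 3.5
eef_pos: [499.0, -12.2, 63.6]
tcp_rot: [[0.0, 0.976, -0.217], [-0.0, -0.217, -0.976], [-1.0, 0.0, 0.0]]
ft_force: [-0.4, -0.3, 2.9]
opening: 0.0
```

Place 4 makes contact near 66 mm and gives softly (about 3 N at 2 mm), so it is free. Next is place 3.

```bash
python3 -m inch '[[[0,0,0.015,0],[0.005,0.022,0.005,0],[0.008,0.037,0,0],[0.004,0.020,-0.005,0],[0,0,-0.008,0],[0,0,-0.004,0],[0,0,0,0]]]'|grep -v rot;for k in 1; do :; done; python3 -m inch '[[[0,0,-0.002,0],[0,0,0,0]]]'|grep -v rot; python3 -m inch '[[[0,0,-0.0015,0],[0,0,0,0]]]'|grep -v rot
```

```text
time: 4.2
eef_pos: [515.2, 66.5, 65.6]
ft_force: [-0.7, 1.6, 3.0]
opening: 0.006
time: 4.4
eef_pos: [515.7, 66.2, 64.6]
ft_force: [-2.0, 1.4, 3.1]
opening: 0.006
time: 4.6
eef_pos: [515.8, 66.2, 63.2]
ft_force: [-2.5, -0.8, 3.7]
opening: 0.006
```

Place 3 is already giving about 3 N at 64.6 mm, so it is free too. Next is place 2.

```bash
python3 -m inch '[[[0,0,0.015,0],[0.005,0.022,0.005,0],[0.008,0.037,0,0],[0.004,0.019,-0.005,0],[0,0,-0.007,0],[0,0,-0.004,0],[0,0,0,0]]]'|grep -v rot; python3 -m inch '[[[0,0,-0.002,0],[0,0,0,0]]]'|grep -v rot; python3 -m inch '[[[0,0,-0.0015,0],[0,0,0,0]]]'|grep -v rot; python3 -m inch '[[[0,0,0.015,0],[0.005,0.022,0.005,0],[0.008,0.037,0,0],[0.004,0.019,-0.005,0],[0,0,-0.007,0],[0,0,-0.004,0],[0,0,0,0]]]'|grep -v rot;  python3 -m inch '[[[0,0,-0.002,0],[0,0,0,0]]]'|grep -v rot; python3 -m inch '[[[0,0,-0.001,0],[0,0,0,0]]]'|grep -v rot
```

```text
time: 5.3
eef_pos: [532.4, 144.3, 66.1]
ft_force: [-0.1, 0.5, 2.1]
opening: 0.003
time: 5.5
eef_pos: [532.8, 144.1, 65.2]
ft_force: [-1.7, 0.2, 2.3]
opening: 0.008
time: 5.7
eef_pos: [532.8, 144.1, 63.7]
ft_force: [-2.2, -0.5, 2.9]
opening: 0.006
time: 6.4
eef_pos: [548.7, 221.5, 65.8]
ft_force: [-0.3, -0.2, -0.0]
opening: 0.002
time: 6.6
eef_pos: [549.8, 221.9, 65.3]
ft_force: [-0.7, 0.5, 0.2]
opening: 0.006
time: 6.8
eef_pos: [550.0, 222.5, 64.6]
ft_force: [0.2, 0.3, -0.3]
opening: 0.006
```

Place 2 is free. Place 1 shows no contact at 64.6 mm, so it is the low, latched key. I'll confirm it is solid, then press.

```bash
python3 -m inch '[[[0,0,-0.001,0],[0,0,0,0]]]'|grep -v rot; python3 -m inch '[[[0,0,-0.001,0],[0,0,0,0]]]'|grep -v rot; python3 -m inch '[[[0,0,-0.001,0],[0,0,0,0]]]'|grep -v rot;python3 -m inch '[[[0,0,-0.001,0],[0,0,0,0]]]'|grep -v rot;python3 -m inch '[[[0,0,-0.001,0],[0,0,0,0]]]'|grep -v rot
```

```text
time: 7.0
eef_pos: [549.8, 222.8, 63.5]
ft_force: [0.2, -0.2, -0.4]
opening: 0.004
time: 7.2
eef_pos: [549.9, 222.8, 62.9]
ft_force: [-0.9, -0.9, 3.1]
opening: 0.003
time: 7.4
eef_pos: [550.0, 222.8, 61.8]
ft_force: [-0.8, -1.3, 3.1]
opening: 0.007
time: 7.6
eef_pos: [549.9, 222.8, 60.6]
ft_force: [-2.1, 0.6, 2.9]
opening: 0.003
time: 7.8
eef_pos: [549.9, 222.8, 59.5]
ft_force: [-1.4, -0.5, 3.8]
opening: 0.004
```

```bash
python3 -m inch '[[[0,0,-0.001,0],[0,0,0,0]]]'|grep -v rot; python3 -m inch '[[[0,0,-0.001,0],[0,0,0,0]]]'|grep -v rot; python3 -m inch '[[[0,0,-0.001,0],[0,0,0,0],[0,0,0,0]]]'|grep -v rot
```

```text
time: 8.0
eef_pos: [550.0, 222.8, 58.7]
ft_force: [-2.1, -1.4, 8.3]
opening: 0.003
time: 8.2
eef_pos: [550.0, 222.8, 58.6]
ft_force: [-4.4, -1.2, 8.3]
opening: 0.006
time: 8.5
eef_pos: [550.0, 222.9, 58.3]
ft_force: [-3.8, -1.8, 9.9]
opening: 0.004
```

It has reached its stop: about 8 to 10 N and no further travel. I'll release it, then re-tap lightly to check it came up.

```bash
python3 -m inch '[[[0,0,0.002,0],[0,0,0.003,0],[0,0,0.01,0],[0,0,0.005,0],[0,0,0,0],[0,0,-0.008,0],[0,0,-0.0025,0],[0,0,0,0]]]'|grep -v rot;  python3 -m inch '[[[0,0,-0.0015,0],[0,0,0,0]]]'|grep -v rot; python3 -m inch '[[[0,0,0.005,0],[0,0,0.03,0],[0,0,0.04,0],[0,0,0.04,0],[-0.02,-0.03,0.02,0],[-0.02,-0.04,0,0],[-0.02,-0.04,0,0],[-0.02,-0.04,0,0],[-0.02,-0.04,0,0],[-0.02,-0.04,0,0],[-0.02,-0.04,0,0],[0,0,0,0]]]'|grep -v rot
python3 -m inch '[[[-0.01,-0.04,0,0],[-0.01,-0.04,0,0],[-0.01,-0.04,0,0],[-0.01,-0.04,0,0],[-0.01,-0.04,0,0],[-0.01,-0.04,0,0],[0,0,0,0],[0,0,0,0]]]'|grep -v rot
python3 - <<'E'
from h import *
p,D=arm.capture("top"); z=np.load("top0.npz"); cv2.imwrite("pics/top1.png",p[:,:,::-1])
C=cloud("top",D);C0=cloud("top",z["D"])
for u,v in[(183,205),(214,211),(246,217),(278,223)]:
  s=np.s_[v-3:v+4,u-3:u+4]; print("key z",np.median(C0[s][...,2]).round(1),np.median(C[s][...,2]).round(1))
d=cv2.absdiff(p,z["p"]).max(2); d=(d>40).astype(np.uint8); n,l,st,ce=cv2.connectedComponentsWithStats(d)
print(st[1:][st[1:,4]>8])
E
```

```text
time: 9.3
eef_pos: [549.5, 222.7, 65.2]
ft_force: [0.8, 0.0, 3.1]
opening: 0.005
time: 9.5
eef_pos: [549.6, 222.8, 64.5]
ft_force: [-1.8, -1.4, 4.3]
opening: 0.006
time: 10.7
eef_pos: [408.0, -51.0, 199.6]
ft_force: [-0.5, -0.1, 0.3]
opening: 0.006
time: 11.5
eef_pos: [350.1, -287.1, 199.1]
ft_force: [-0.3, 1.5, 0.5]
opening: 0.004
key z 63.1 65.6
key z 65.8 66.4
key z 66.5 66.5
key z 66.3 66.3
[[ 378  232  134  152 4635]
 [ 479  234    8   11   22]
 [ 471  246    9    8   14]
 [ 417  257   26   32  315]
 [ 438  261    8    8   12]
 [ 390  287    9    4   16]
 [ 458  328   54   56  818]
 [ 506  356    6   11   43]
 [ 366  359   50   25  640]
 [ 250  371   10    4   10]]
```

View pics/top1.png

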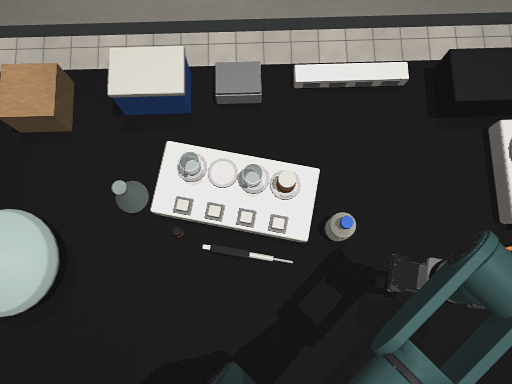

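All four keys read level at about 66 mm, and only the arm differs from the first picture.

```bash
python3 -c "
from rig import arm
print(arm.sense()['ft_force'],arm.job_done())"
```

```text
the job is handed in; nothing more can be done
[ 0.50575295  0.48524868 -0.69372816] None
```

The latched key was at place 1, the left end. I pressed it to its stop, it came up level with the others, and I handed the job in after about 11.6 s of robot time.

- **Finding it:** With the gripper shut, I tapped places 4, 3 and 2. Each touched near 66 mm and gave softly at about 3 N, pushed down no more than about 3 mm. Place 1 showed no contact until about 63 mm, which matched the first depth image.
- **Pressing it:** Place 1 moved down under 3 to 4 N, then stopped hard at about 58.5 mm with 8 to 10 N.
- **Checks after release:** A light re-tap met place 1 at about 65 mm. Depth in the top view put the keys at 65.6, 66.4, 66.5 and 66.3 mm for places 1 to 4. Apart from the arm and its shadow, that picture matched the first, so no glassware or other item had visibly moved. The arm is clear, with force readings at noise level.

No check failed or disagreed. The force readings carry about 1 N of noise, so single values are approximate.

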